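Show a watch to the inspection camera

TASK

Turn the orange knob of the watch vice clockwise (seen from above) until it clicks past its detent and the jaw lets go, then lift the watch out and hold it up to the inspection camera: dial square to the lens and 12 o'clock uppermost in its picture, with the centre of the dial on the camera's axis, 70 mm in front of the lens. Finish while still holding it there, steady and in the air; do not drop the watch, do not knock or shift the camera, and leave the tape, torch, pot and screwdriver where they are.

Things in the scene. Friction and masses are not known exactly. Their poses are not given: they have to be found in the camera images.
- vice: fixed watch vice: aluminium base plate 90 x 200 x 15 mm (x, y, z); origin at table height, plate from x -45 to 45, y -105 to 95 mm. The orange knob stands at (0, -65) mm; the clamp that holds the watch at (0, 50) mm, on a dark pillar 26 mm wide in y
- ledge (a point): middle of the pillar's top in the vice, 45 mm above the table, vice's axes. The watch stands here between two blue jaws, 26 mm wide in y, tops 54 mm above the table, which hold its foot in x; as the knob is turned the +x jaw moves 3 mm away, the other is fixed. The released watch stays standing on the pillar
- knob (a joint): orange release knob, rad: clamped at 0 to 0.1 (start), grows clockwise seen from above, end stop at 1.2. A sprung detent resists most at about 0.3 rad (0.15 N m), lets go at 0.6, then drives the knob on to 1.2, where it stays; past 0.9 it has clicked over
- knob_grip (a point): on the knob's vertical axis, 52 mm above the table, in the middle of its bar grip: 42 mm long (this point's x), 14 mm thick (its y), top at 59 mm; below the bar is a disc 44 mm across, its top 29 mm above the table. Turns with the knob. Grip across the 14 mm
- watch: loose steel watch, no strap, 0.1 kg, upright in the clamp, facing the vice's +x. Origin at the case's centre, 72 mm above the table at first; x points out of the blue dial, z to 12 o'clock. Octagonal case 40 mm across flats, 12 mm thick (x); grip its upright side flats at y = -20 and 20 mm, 16 mm high. Lugs (y = 11 and -11 mm) reach z = 27 and -27 mm, a brass crown at 12 o'clock z = 24 mm
- dial (a point): centre of the dial's face, 8 mm in front of the watch's origin, with the watch's axes
- dial_ahead (a point): imaginary point 70 mm straight out from the centre of the dial (at x = 78 mm of the watch); it lies at the lens when the watch is rightly presented
- twelve (a point): the 12 o'clock mark of the dial, 15 mm above the dial's centre, at (8, 0, 15) mm of the watch
- camera: fixed camera stand: white foot 100 x 100 x 14 mm, centred at (245, 10) mm of this body, with a 16 mm steel post at (245, 42) mm up to 300 mm. Origin on the table; the focus point is above (80, 0) mm
- camera_head: inspection camera on the post: white tube 42 mm across, 120 mm long, black front, ring of white lights; stiffly clamped, height varies. Origin at the focus point; x runs from there along the tube's axis to the lens and on, sloping up 20 degrees (it looks down); z is up in its picture. The watch is right when its dial centre is at this origin and its x and z point as these do
- focus (a point): where the dial's centre must be: in the air on the camera's axis, 70 mm in front of the lens, 140 to 200 mm above the table; axes as the camera head's
- lens (a point): centre of the lens front, at x = 70 mm of the camera head
- tape: bystander: yellow roll of tape lying flat, 72 mm across, 24 mm high; origin at the underside's centre
- torch: bystander: aluminium torch standing up, 36 mm across, 108 mm high; origin at the underside's centre
- pot: bystander: white pot, 60 mm across, 60 mm high; origin at the underside's centre
- driver: bystander: small screwdriver with blue handle lying down, 120 mm long along its x, 26 mm thick; origin at the middle, on the table
There are look-alikes about, which are no part of the job. There is more than one size of the watch; the one meant has the size given above.

How it is judged (in metres and radians):
On the way, in this order (a step that is already met when the one before it is completed fails the run):
1. the knob has clicked past its detent while the watch still stands in the vice (value of joint knob above 0.9 rad and distance between watch and vice below 0.105 m), for 0.2 s.
2. the watch is lifted out of the vice in the fingers (height (world z) of watch above 0.105 m and contact force between watch and vice below 0.1 N and contact force between the fingers and watch above 0.5 N), for 0.2 s.
At the end, for the whole second after the job is handed in: The fingers still hold the watch in the air, steady (under 30 mm/s), touching neither vice nor camera; the dial's centre is within 15 mm of the focus point, the dial faces the lens within 0.2 rad, 12 o'clock is up in the picture within 0.2 rad, and the knob stands past its click (above 0.9 rad) (distance between dial and focus below 0.015 m and angle between the x axis of watch and the x axis of camera_head, either way round below 0.2 rad and angle between the z axis of watch and the z axis of camera_head, either way round below 0.2 rad and distance between dial_ahead and lens below 0.04 m and z of twelve in the frame of focus above -0.002 m and contact force between the fingers and watch above 0.5 N and contact force between watch and vice below 0.1 N and contact force between watch and camera below 0.1 N and linear speed of watch below 0.03 m/s and value of joint knob above 0.9 rad); the arm keeps its last pose, push and grip.
It fails at once if the watch is dropped (height (world z) of watch below 0.05 m).
It fails at once if the watch or the hand knocks the camera (contact force between watch and camera above 2 N or contact force between any of the arm, the fingers and camera above 5 N or distance of focus from where it was at the start of the episode above 0.008 m).
It fails at once if a bystander is moved by more than 20 mm (distance of any of tape, torch, pot, driver from where it was at the start of the episode above 0.02 m).
It also fails if it takes over 54 s, if anything falls off the work surface, if the arm or the gripper's body presses on something with over 40 N, if the wrist force passes 120 N, or if a joint passes its speed limit or range.

ROBOT

A 6-joint arm with a two-finger parallel gripper is mounted at the origin on the work surface. World frame = base frame: x ahead of the robot, y to its left, z up, the work surface at z = 0. Lengths are in mm, angles in rad, forces in N, time in s.
With the tool pointing down it reaches from about 375 to 975 mm from the base axis. Payload 3.8 kg.
Tool frame: the origin (TCP) lies at the very end of the fingers, on their centre line; the grasp point (between the pads) lies 19 mm behind it; z points along the fingers, y is the line along which they close (so a half turn about z gives the same grasp; the last joint's range is limited). The gripper opens to 85 mm and grips with 20 to 120 N. Pads are 22 mm wide; open, the fingers measure 114 mm over their backs; the gripper's body (76 mm by 85 mm) begins 54 mm behind the grasp point. The pads swing forward as they close: fully open they stand 13 mm farther back than shut.
Start: joints at [-1.336, 0.264, 1.604, -0, 1.274, -0.037], TCP at [181.209, -650.216, 231.28] pointing down, gripper open.
Joint ranges: [-2.63, 2.63], [-0.94, 2.18], [0.31, 2.57], [-1.31, 4.45], [0, 2.66], [-2.55, 2.55]. Speed limits (rad/s): [2.57, 2.57, 3.14, 3.14, 3.14, 3.14].

INTERFACE

Orientations are given as [roll, pitch, yaw] about the fixed x, y, z axes, in that order (R = Rz(yaw) Ry(pitch) Rx(roll)).
In Python, from bench import env gives the robot as it stands.
- The arm moves only by the tool send_rows, never from a script. Its argument "targets" is text: rows parted by semicolons, each of 5 numbers parted by spaces: the closure, from -1 (fully open) to 1 (shut), then the shift along the tool's x, y, z scaled (see below), then the turn about the tool's z scaled (see below). A call has exactly 10 rows; each row is the pose to reach, as a shift and turn from the pose commanded when the call began, along the tool's axes at that moment, turning the shorter way round; what a row does not reach only later rows make up. The controller multiplies each number of a shift by 300 mm and each number of a turn by pi rad. A row lasts 1/8 s, in which the tool goes at most 62.5 mm and 10.7 degrees, less where a joint would pass 70% of its speed; a pose out of reach is approached as far as the arm can. A call with a number of a shift or a turn outside -1 to 1 is refused whole. A call with a gripper value outside its range is refused whole. The fingers move at their own pace and stop on an object; the grip force is fixed at half the most. Time passes only in rows, so rows that repeat a pose let the fingers close, or fill a call up. It gives the time, the measured TCP pose, the force, the opening and the grip force at its end, in the units of the state.
- env.observe(): the state, without advancing time (a new reading comes with each control period).
- env.capture(name): name is "scene" or "top" or "wrist"; returns a dict with "pixels" (384x512x3 uint8, red, green, blue), "range_z" (384x512 float32, mm along the optical axis (not along the pixel's ray), 0 where there is no reading), "fx", "fy", "cx", "cy" (pixels), "R" (3x3) and "t" (3): a world point X has camera coordinates R X + t. Camera axes: x right, y down, z forward; pixel columns grow to the right and rows downward; lengths in mm; the calibration is good to about 2 mm. The wrist camera is an equidistant fisheye: a pixel r from the principal point sees the ray r / f radians off the axis. A picture is of the moment at which its call begins.
- env.job_done(): hands the job in; it is judged then, once.
Trained networks look in the newest picture that a camera, given by its name, has taken for a name from the list of things; names that differ only in an ending like _2 or _b are one class to them, and where a whole thing is asked for, a point or a joint stands for the part that bears it (a point fixed in the world has none). Each returns a list of dicts, best first, with "confidence" (0 to 1); they miss things now and then, are a little off and sometimes report something else, mostly with a low value. They report only what shows in the picture. A call takes as long as a camera call. They do not tell look-alikes from the thing itself.
- env.search_frame(thing, camera): "location" ([x, y, z] in mm, in world coordinates, good to about 4 mm: the middle of the surface that is visible of it).
- env.pinpoint(thing, camera): "location" ([x, y, z] in mm, in world coordinates, good to about 4 mm: a listed point, or the origin of a listed thing).
The state is a dict: "time_s": time; "joints": joint angles; "dq": joint speeds; "joint_torque": joint torques, N m; "ee_pos": TCP position; "tool_rot": TCP orientation; "ft_force": force on the tool from outside, world axes, zero at the start; "moment": the same for the moment, N m; "finger_gap": opening from 0.0 (shut) to 1.0 (fully open); "grasp_force": force on a finger pad.
Only numpy, scipy, OpenCV 4.12 (cv2) and the standard library are available. Lean on these libraries where they do the work, as an engineer would, in place of code of your own. Each camera call takes 0.05 s, during which the arm holds its last target. There are 200 camera calls.

## Working session

There is one attempt and no reset: what is moved stays moved. The work goes in short steps, Python scripts to look and compute and a tool call to move; the robot and the scene stay as the last step left them, time stands still between calls to the robot, and variables do not carry over. Pictures are saved under pics/ and viewed, at most 10 in all, crops included, and the job is handed in when it is done.

Besides the shell and the picture viewer there is one more tool, called after "Request:" by a JSON object that holds its "api" and its "payload", one argument or row to a line. send_rows: Moves the arm, as the interface text tells. Shifts and turns lie within -1 to 1; 1 stands for 300 mm of shift or pi rad of turn. Its arguments: {"type":"object","properties":{"targets":{"type":"string"}},"required":["targets"]}

```bash
ls; mkdir -p pics; cat > h.py <<'E'
import numpy as np, cv2
from bench import env
def save(cam,name):
    c=env.capture(cam); cv2.imwrite(f'pics/{name}.png',cv2.cvtColor(c['pixels'],cv2.COLOR_RGB2BGR)); return c
def pp(things,cam):
    for t in things:
        print(cam,t,[(np.round(d['location']).astype(int).tolist(),round(d['confidence'],2)) for d in env.pinpoint(t,cam)[:4]])
E
python3 - <<'E'
from h import *
o=env.observe(); print({k:np.round(o[k],3) for k in ('time_s','ee_pos','tool_rot','finger_gap')})
a=save('scene','s0'); b=save('top','t0')
cv2.imwrite('pics/st0.png',cv2.resize(np.hstack([cv2.imread('pics/s0.png'),cv2.imread('pics/t0.png')]),(800,300)))
for cam in('scene','top'):
    pp(['vice','ledge','knob_grip','watch','dial','twelve','camera','camera_head','focus','lens','tape','torch','pot','driver'],cam)
E
```

```text
pics
{'time_s': np.float64(0.0), 'ee_pos': array([ 181.055, -649.5  ,  229.969]), 'tool_rot': array([-3.139, -0.   ,  0.272]), 'finger_gap': np.float64(1.001)}
scene vice [([490, 200, 2], 0.77), ([498, 135, 52], 0.71)]
scene ledge []
scene knob_grip [([494, 134, 53], 0.76)]
scene watch [([376, 196, 37], 0.71), ([487, 250, 74], 0.67)]
scene dial [([380, 190, 39], 0.64), ([495, 250, 70], 0.5)]
scene twelve [([386, 190, 59], 0.69), ([494, 251, 89], 0.45)]
scene camera [([432, 3, 0], 0.43)]
scene camera_head []
scene focus [([487, 249, 70], 0.6)]
scene lens [([581, 448, 0], 0.51)]
scene tape [([578, 444, 2], 0.72), ([672, 3, 4], 0.57), ([485, 249, 72], 0.35)]
scene torch [([580, 445, 1], 0.95)]
scene pot [([561, -471, -1], 0.43)]
scene driver [([432, 4, 0], 0.47)]
top vice [([488, 199, -1], 0.94)]
top ledge [([485, 250, 46], 0.66)]
top knob_grip [([492, 136, 51], 0.58)]
top watch [([378, 196, 32], 0.62), ([487, 247, 69], 0.52), ([562, -473, -1], 0.31)]
top dial [([385, 187, 36], 0.61), ([496, 247, 69], 0.41)]
top twelve [([387, 187, 61], 0.48), ([492, 245, 87], 0.42)]
top camera [([672, -6, 0], 0.44)]
top camera_head []
top focus []
top lens [([637, -228, 197], 0.88)]
top tape [([670, -4, -1], 0.63)]
top torch [([496, 136, 49], 0.48)]
top pot [([486, 252, 43], 0.75), ([560, -470, -6], 0.69)]
top driver [([435, 8, -1], 0.54)]
```

View pics/s0.png

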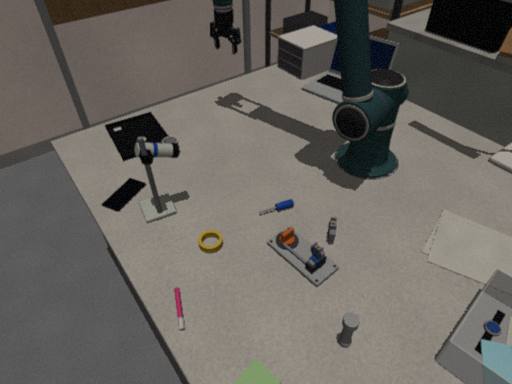

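View pics/t0.png

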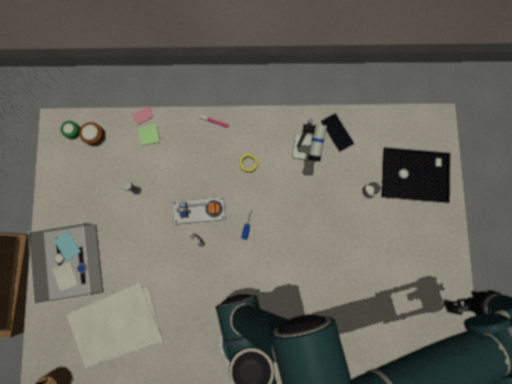

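```bash
cat >> h.py <<'E'
from scipy.spatial.transform import Rotation as Ro
def state(): 
    o=env.observe(); print('t %.2f ee %s rot %s gap %.3f gf %.1f ft %s'%(o['time_s'],np.round(o['ee_pos'],1),np.round(o['tool_rot'],3),o['finger_gap'],o['grasp_force'],np.round(o['ft_force'],1))); return o
def cloud(c):
    z=c['range_z'].astype(float); v,u=np.indices(z.shape)
    if 'R' not in c: return
    P=np.stack([(u-c['cx'])/c['fx']*z,(v-c['cy'])/c['fy']*z,z],-1)
    W=(P-np.array(c['t']))@np.array(c['R']); W[z==0]=np.nan; return W
def go(pos,yaw=None):
    "scaled shift/turn from the measured pose to a target"
    o=state(); M=Ro.from_euler('xyz',o['tool_rot']).as_matrix()
    s=M.T@(np.array(pos)-o['ee_pos'])/300
    t=0 if yaw is None else -((yaw-o['tool_rot'][2]+np.pi)%(2*np.pi)-np.pi)/np.pi
    print('shift',np.round(s,4),'turn',round(t,4))
E
python3 - <<'E'
from h import *
for cam in('scene','top'):
    c=env.capture(cam); W=cloud(c); p=c['pixels'].astype(int)
    print(cam,c['fx'],'campos',np.round(-np.array(c['R']).T@c['t']))
    m=(W[...,2]>120)&(W[...,2]<330)&(abs(W[...,0]-700)<170)&(abs(W[...,1]+230)<120)
    v,u=np.where(m)
    for i in range(0,len(u),max(1,len(u)//45)): print(u[i],v[i],np.round(W[v[i],u[i]]).astype(int),p[v[i],u[i]])
    m=(W[...,2]>8)&(W[...,2]<22)&(abs(W[...,0]-740)<120)&(abs(W[...,1]+230)<120)
    print('foot',m.sum(),np.round(W[m].mean(0)),np.round(W[m].min(0)),np.round(W[m].max(0)))
go([470,190,280],0.06)
E
```

```text
scene 376.4989153296085 campos [979. 662. 875.]
139 137 [ 740 -205  297] [103 100 100]
141 140 [ 742 -188  298] [51 49 50]
139 143 [ 748 -192  289] [56 57 56]
158 143 [ 681 -239  233] [116 117 109]
143 144 [ 739 -190  282] [47 47 48]
162 144 [ 673 -232  230] [141 145 132]
138 145 [ 740 -235  254] [130 131 123]
157 145 [ 690 -225  237] [ 88  96 112]
177 145 [ 632 -219  215] [18 17 18]
152 146 [ 706 -222  243] [134 136 128]
171 146 [ 652 -217  222] [139 139 129]
146 147 [ 722 -226  244] [125 127 117]
165 147 [ 672 -215  228] [137 138 130]
140 148 [ 747 -197  269] [63 62 57]
160 148 [ 686 -216  230] [133 137 125]
179 148 [ 633 -206  212] [102  95  89]
153 149 [ 706 -219  234] [102 105 103]
172 149 [ 654 -209  216] [116 117 107]
146 150 [ 734 -192  259] [34 33 35]
165 150 [ 675 -212  221] [117 118 111]
139 151 [ 746 -221  244] [86 87 80]
159 151 [ 692 -213  224] [108 107  98]
178 151 [ 640 -202  207] [10 16 16]
152 152 [ 713 -214  229] [94 92 85]
171 152 [ 661 -204  212] [ 99 102  93]
145 153 [ 739 -192  251] [46 43 45]
164 153 [ 680 -209  214] [82 82 76]
139 154 [ 748 -221  235] [40 42 
[... 2167 characters left out ...]
]
316 148 [ 671 -229  230] [157 161 144]
316 149 [ 667 -229  230] [157 161 143]
317 150 [ 664 -232  230] [153 157 140]
317 151 [ 661 -232  228] [153 157 140]
317 152 [ 658 -233  225] [150 154 137]
317 153 [ 654 -233  227] [147 150 134]
316 154 [ 651 -229  225] [140 145 129]
316 155 [ 649 -230  223] [113 116 103]
316 156 [ 645 -229  224] [65 65 59]
316 157 [ 642 -230  220] [24 24 23]
316 158 [ 639 -230  220] [16 14 14]
316 159 [ 636 -230  219] [13 12 12]
317 160 [ 633 -234  215] [45 44 40]
foot 494 [ 759. -250.   13.] [ 627. -350.    8.] [ 860. -117.   22.]
t 1.60 ee [ 181.2 -650.2  231.3] rot [3.142 0.    0.272] gap 0.999 gf 0.0 ft [-0.3  0.  -1.8]
shift [ 1.6791 -2.4396 -0.1625] turn 0.0674
```

Request:
{"api": "send_rows", "payload": {
  "targets": "-1 .16 -.2 -.05 0;-1 .3 -.4 -.1 0;-1 .42 -.6 -.16 0;-1 .56 -.8 -.16 0;-1 .69 -1 -.16 0;-1 .69 -1 -.16 0.067;-1 .69 -1 -.16 0.067;-1 .69 -1 -.16 0.067;-1 .69 -1 -.16 0.067;-1 .69 -1 -.16 0.067"
}}

```text
time_s: 2.85
ee_pos: [299.8, -306.3, 279.2]
tool_rot: [-3.141, 0.0, 0.06]
ft_force: [0.2, 0.3, -0.3]
finger_gap: 1.004
grasp_force: 0.0
```

```bash
python3 - <<'E'
from h import *
from scipy.optimize import least_squares
pts=[]
for cam in('scene','top'):
    c=env.capture(cam); W=cloud(c)
    m=(W[...,2]>190)&(W[...,2]<262)&(W[...,0]<725)&(W[...,0]>625)&(abs(W[...,1]+230)<40)
    P=W[m]; print(cam,len(P))
    def f(q,P=P):
        y,h,yaw=q; a=np.array([np.cos(yaw)*np.cos(.349),np.sin(yaw)*np.cos(.349),np.sin(.349)])
        return np.linalg.norm(np.cross(P-[640,y,h],a),axis=1)-21
    r=least_squares(f,[-229,198,0],loss='soft_l1',f_scale=2); print('at x=640: y,z,yaw',np.round(r.x,3),np.abs(r.fun).mean())
    pts.append(P)
    pp(['lens','focus','camera_head','camera'],cam)
P=np.vstack(pts); r=least_squares(lambda q:f(q,P),[-229,198,0],loss='soft_l1',f_scale=2); print(np.round(r.x,3))
y,h,yaw=r.x;a=np.array([np.cos(yaw)*np.cos(.349),np.sin(yaw)*np.cos(.349),np.sin(.349)])
s=(P-[640,y,h])@a; print('axial min percentiles',np.percentile(s,[0,1,2,5,10,95,100]).round(1))
go([470,190,280],0.06)
E
```

```text
scene 446
at x=640: y,z,yaw [-2.22431e+02  1.97723e+02 -1.74000e-01] 1.6865424041381931
scene lens [([638, -224, 195], 0.57), ([495, 252, 72], 0.19)]
scene focus []
scene camera_head []
scene camera [([491, 252, 48], 0.27)]
top 400
at x=640: y,z,yaw [-2.26579e+02  1.98106e+02 -1.57000e-01] 2.084618121919426
top lens [([636, -224, 195], 0.62)]
top focus []
top camera_head []
top camera []
[-2.23595e+02  1.98026e+02 -1.74000e-01]
axial min percentiles [-5.7 -3.1 -1.9  1.   6.  89.7 99.1]
t 3.35 ee [ 300.1 -305.7  279.2] rot [-3.142  0.     0.061] gap 0.996 gf 0.0 ft [-0.4  0.4 -0.5]
shift [ 0.6665 -1.6146 -0.0025] turn 0.0004
```

Request:
{"api": "send_rows", "payload": {
  "targets": "-1 .1 -.2 0 0;-1 .2 -.4 0 0;-1 .26 -.6 0 0;-1 .33 -.8 0 0;-1 .33 -1 0 0;-1 .33 -1 0 0;-1 .33 -1 0 0;-1 .33 -1 0 0;-1 .33 -1 0 0;-1 .33 -1 0 0"
}}

```text
time_s: 4.6
ee_pos: [380.5, -1.2, 279.2]
tool_rot: [3.142, 0.0, 0.059]
ft_force: [-0.0, 0.4, 0.5]
finger_gap: 1.001
grasp_force: 0.0
```

Request:
{"api": "send_rows", "payload": {
  "targets": "-1 .1 -.2 0 0;-1 .2 -.4 0 0;-1 .26 -.61 0 0;-1 .33 -.61 0 0;-1 .33 -.61 0 0;-1 .33 -.61 0 0;-1 .33 -.61 0 0;-1 .33 -.61 0 0;-1 .33 -.61 0 0;-1 .33 -.61 0 0"
}}

```text
time_s: 5.85
ee_pos: [468.0, 188.4, 279.5]
tool_rot: [-3.141, -0.0, 0.061]
ft_force: [0.1, -0.1, 0.5]
finger_gap: 1.007
grasp_force: 0.0
```

```bash
python3 - <<'E'
from h import *
state(); c=save('wrist','w1'); print(c['fx'],c['cx'],c['cy'],np.round(-np.array(c['R']).T@c['t']))
pp(['vice','ledge','knob_grip','watch','dial','twelve'],'wrist')
E
```

```text
t 5.85 ee [468.  188.4 279.5] rot [-3.141 -0.     0.061] gap 1.007 gf 0.0 ft [ 0.1 -0.1  0.5]
297.3186396354542 252.59298838825978 192.62606774268838 [550. 195. 421.]
wrist vice [([490, 199, 2], 0.79)]
wrist ledge [([487, 252, 49], 0.8)]
wrist knob_grip [([496, 135, 51], 0.92), ([489, 254, 45], 0.51)]
wrist watch [([374, 200, 36], 0.86), ([488, 249, 68], 0.59)]
wrist dial [([494, 248, 75], 0.72), ([386, 186, 36], 0.63)]
wrist twelve [([382, 183, 58], 0.85), ([497, 247, 85], 0.67)]
```

View pics/w1.png

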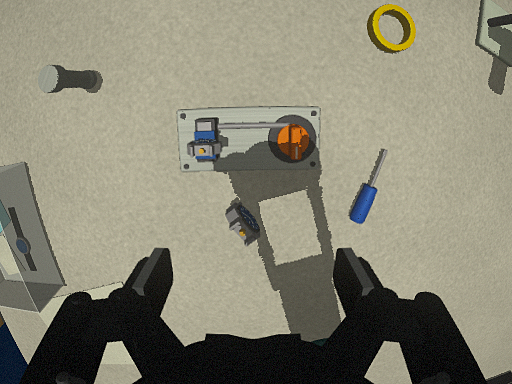

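```bash
cat >> h.py <<'E'
def wcloud(c):
    z=c['range_z'].astype(float); v,u=np.indices(z.shape)
    dx,dy=(u-c['cx'])/c['fx'],(v-c['cy'])/c['fy']; th=np.hypot(dx,dy); k=np.tan(th)/np.maximum(th,1e-9)
    P=np.stack([dx*k*z,dy*k*z,z],-1); W=(P-np.array(c['t']))@np.array(c['R']); W[(z==0)|(th>1.4)]=np.nan; return W
E
python3 - <<'E'
from h import *
c=env.capture('wrist'); W=wcloud(c); p=c['pixels']
roi=p[95:185,165:335]; cv2.imwrite('pics/w1c.png',cv2.resize(cv2.cvtColor(roi,cv2.COLOR_RGB2BGR),(800,424),interpolation=cv2.INTER_CUBIC))
def rect(m,n):
    P=W[m][:,:2].astype(np.float32); print(n,len(P),cv2.minAreaRect(P), W[m].mean(0).round(1))
near=(abs(W[...,0]-490)<80)&(abs(W[...,1]-199)<125)
rect(near&(W[...,2]>10)&(W[...,2]<20),'plate')
hsv=cv2.cvtColor(p,cv2.COLOR_RGB2HSV); org=near&(hsv[...,0]<18)&(hsv[...,1]>150)
rect(org&(W[...,2]>54),'bar')
rect(org&(W[...,2]<35),'disc')
rect(near&(W[...,1]>215)&(W[...,2]>62),'watch')
b=org&(W[...,2]>50); 
for z in range(44,66,2): print(z,(org&(W[...,2]>z)&(W[...,2]<=z+2)).sum(),end='; ')
E
```

```text
plate 6098 ((491.26153564453125, 196.7644805908203), (90.04631042480469, 200.14389038085938), 4.537367343902588) [492.2 198.4  14.4]
bar 1211 ((471.22796630859375, 189.9309844970703), (56.5087776184082, 143.3783416748047), 17.6276912689209) [483.4 178.1 282.2]
disc 425 ((494.0237121582031, 137.89219665527344), (42.333309173583984, 46.99923324584961), 72.38597106933594) [496.7 139.9  28. ]
watch 11855 ((474.19244384765625, 241.07278442382812), (44.15897750854492, 53.32411193847656), 3.5278027057647705) [474.1 242.  338.3]
44 8; 46 11; 48 5; 50 1; 52 5; 54 25; 56 185; 58 105; 60 2; 62 0; 64 0;
```

View pics/w1c.png

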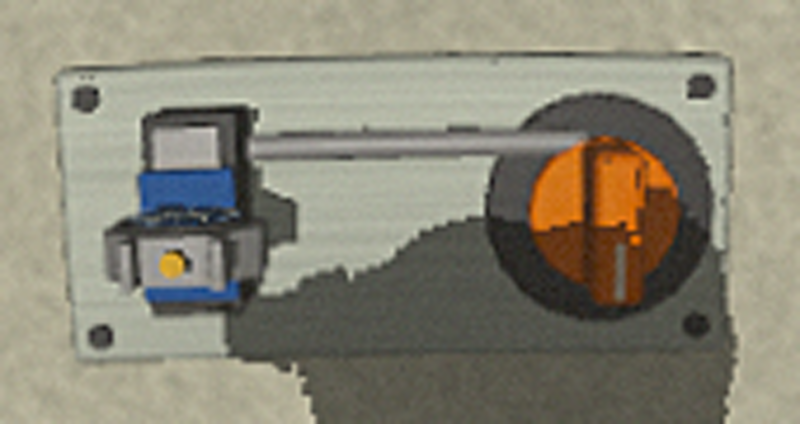

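```bash
python3 - <<'E'
from h import *
c=env.capture('wrist'); W=wcloud(c); p=c['pixels']
hsv=cv2.cvtColor(p,cv2.COLOR_RGB2HSV)
near=(abs(W[...,0]-495)<40)&(abs(W[...,1]-137)<40)
m=near&(W[...,2]>54.5)&(W[...,2]<62)
P=W[m]; print(m.sum(),cv2.minAreaRect(P[:,:2].astype(np.float32)),P.mean(0)); d=np.linalg.eigh(np.cov(P[:,:2].T))[1][:,1]; print('dir',np.arctan2(d[1],d[0]))
near=(abs(W[...,0]-487)<60)&(abs(W[...,1]-250)<40)
for lo,hi in((90,100),(80,90),(62,80),(50,57)):
    m=near&(W[...,2]>lo)&(W[...,2]<hi); P=W[m]; print(lo,m.sum(),cv2.minAreaRect(P[:,:2].astype(np.float32)),P.mean(0).round(1))
go([495.5,136,100],0.079)
E
```

```text
349 ((495.8948669433594, 137.85989379882812), (40.766117095947266, 13.872207641601562), 5.650339126586914) [496.85652921 137.73412489  57.59374516]
dir -3.053365286047862
90 252 ((486.8535461425781, 248.5012664794922), (12.086069107055664, 25.98369026184082), 3.309093952178955) [486.9 248.6  93.4]
80 176 ((488.04986572265625, 248.67572021484375), (15.042487144470215, 39.464935302734375), 2.898266315460205) [490.2 245.3  84.5]
62 114 ((488.1872253417969, 248.6009521484375), (15.398245811462402, 40.123802185058594), 4.308188438415527) [493.  245.3  72.7]
50 236 ((491.65264892578125, 251.8540802001953), (46.99387741088867, 25.941261291503906), 6.210952281951904) [493.1 252.2  52.8]
t 6.30 ee [468.1 188.6 279.2] rot [-3.142  0.     0.061] gap 0.999 gf 0.0 ft [ 0.8  0.1 -0.6]
shift [0.0805 0.1807 0.5975] turn -0.0056
```

Request:
{"api": "send_rows", "payload": {
  "targets": "-1 .083 .175 0 -.008;-1 .083 .175 .1 -.008;-1 .083 .175 .28 -.008;-1 .083 .175 .45 -.008;-1 .083 .175 .6 -.008;-1 .083 .175 .72 -.008;-1 .083 .175 .8 -.008;-1 .083 .175 .814 -.008;-1 .083 .175 .814 -.008;-1 .083 .175 .814 -.008"
}}

```text
time_s: 7.55
ee_pos: [497.5, 138.0, 36.6]
tool_rot: [-3.141, -0.003, 0.086]
ft_force: [0.2, 0.1, -0.7]
finger_gap: 0.997
grasp_force: 0.0
```

Request:
{"api": "send_rows", "payload": {
  "targets": "1 0 0 0 0;1 0 0 0 0;1 0 0 0 0;1 0 0 0 0;1 0 0 0 0;1 0 0 0 0;1 0 0 0 0;1 0 0 0 0;1 0 0 0 0;1 0 0 0 0"
}}

```text
time_s: 8.8
ee_pos: [496.4, 136.2, 35.5]
tool_rot: [3.139, 0.0, 0.087]
ft_force: [-1.1, -6.4, 3.5]
finger_gap: 0.151
grasp_force: 59.2
```

Request:
{"api": "send_rows", "payload": {
  "targets": "1 0 .003 0 .04;1 0 .003 0 .08;1 0 .003 0 .12;1 0 .003 0 .16;1 0 .003 0 .2;1 0 .003 0 .24;1 0 .003 0 .28;1 0 .003 0 .31;1 0 .003 0 .34;1 0 .003 0 .34"
}}

```text
time_s: 10.05
ee_pos: [500.8, 126.1, 34.7]
tool_rot: [-3.078, 0.088, -0.95]
ft_force: [-2.3, 90.0, 2.5]
finger_gap: 0.148
grasp_force: 74.3
```

```bash
python3 - <<'E'
from h import *
o=state(); print(np.round(o['moment'],2),np.round(o['joints'],2))
E
```

```text
t 10.05 ee [500.8 126.1  34.7] rot [-3.078  0.088 -0.95 ] gap 0.148 gf 74.3 ft [-2.3 90.   2.5]
[13.62  0.74 -0.54] [0.13 0.17 2.13 0.15 0.84 2.55]
```

Request:
{"api": "send_rows", "payload": {
  "targets": "-1 0 0 0 -.01;-1 0 0 0 -.02;-1 0 0 0 -.03;-1 0 0 0 -.03;-1 0 0 0 -.03;-1 0 0 0 -.03;-1 0 0 0 -.03;-1 0 0 0 -.03;-1 0 0 0 -.03;-1 0 0 0 -.03"
}}

```text
time_s: 11.3
ee_pos: [499.1, 105.4, 30.7]
tool_rot: [-3.096, 0.056, -0.84]
ft_force: [-0.2, 0.0, 1.0]
finger_gap: 1.001
grasp_force: 0.0
```

```bash
python3 - <<'E'
from h import *
o=state(); print(np.round(o['moment'],2),np.round(o['joints'],2))
E
```

```text
t 11.30 ee [499.1 105.4  30.7] rot [-3.096  0.056 -0.84 ] gap 1.001 gf 0.0 ft [-0.2  0.   1. ]
[-0.   -0.    0.05] [0.11 0.17 2.13 0.1  0.84 2.46]
```

Request:
{"api": "send_rows", "payload": {
  "targets": "-1 0 0 -.03 0;-1 0 0 -.1 0;-1 0 0 -.2 0;-1 0 0 -.35 0;-1 0 0 -.5 0;-1 0 0 -.6 -.05;-1 0 0 -.6 -.1;-1 0 0 -.6 -.15;-1 0 0 -.6 -.2;-1 0 0 -.6 -.25"
}}

```text
time_s: 12.55
ee_pos: [499.6, 92.4, 210.9]
tool_rot: [-3.07, 0.006, -0.05]
ft_force: [1.2, -0.0, 0.3]
finger_gap: 0.997
grasp_force: 0.0
```

```bash
python3 - <<'E'
from h import *
o=state(); print(np.round(o['joints'],2)); M=Ro.from_euler('xyz',o['tool_rot']).as_matrix(); print('toolz',M[:,2].round(3))
c=save('wrist','w2'); W=wcloud(c); p=c['pixels']
pp(['knob_grip','watch','dial','twelve','ledge'],'wrist')
near=(abs(W[...,0]-495)<30)&(abs(W[...,1]-137)<30)
m=near&(W[...,2]>54.5)&(W[...,2]<62)
P=W[m]; print(m.sum(),P.mean(0)); d=np.linalg.eigh(np.cov(P[:,:2].T))[1][:,1]; print('dir',np.arctan2(d[1],d[0]))
E
```

```text
t 12.55 ee [499.6  92.4 210.9] rot [-3.07   0.006 -0.05 ] gap 0.997 gf 0.0 ft [ 1.2 -0.   0.3]
[ 0.08 -0.05  1.99  0.08  1.2   1.68]
toolz [-0.002  0.072 -0.997]
wrist knob_grip [([494, 137, 51], 0.78)]
wrist watch [([372, 198, 35], 0.94), ([485, 251, 69], 0.64)]
wrist dial [([495, 248, 70], 0.73), ([385, 183, 36], 0.67)]
wrist twelve [([384, 184, 58], 0.95), ([494, 246, 86], 0.57)]
wrist ledge [([487, 253, 48], 0.56)]
485 [496.91089247 136.38870309  57.53336083]
dir 2.0259585242644635
```

View pics/w2.png

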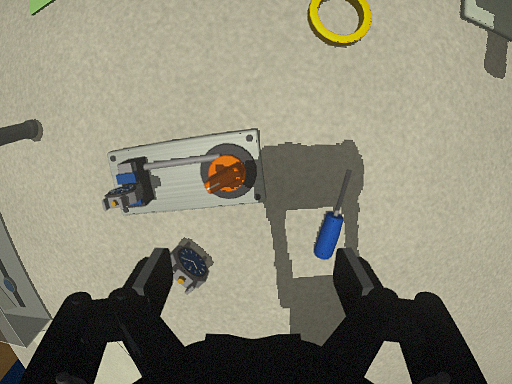

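```bash
python3 - <<'E'
from h import *
go([532,254,180],0.079)
go([532,254,88],0.079)
E
```

```text
t 12.85 ee [499.6  92.4 210.4] rot [-3.07   0.007 -0.058] gap 1.000 gf 0.0 ft [ 0.4  0.3 -0.5]
shift [ 0.0777 -0.5354  0.1395] turn -0.0435
t 12.85 ee [499.6  92.4 210.4] rot [-3.07   0.007 -0.058] gap 1.000 gf 0.0 ft [ 0.4  0.3 -0.5]
shift [ 0.0797 -0.5134  0.4454] turn -0.0435
```

Request:
{"api": "send_rows", "payload": {
  "targets": "1 .078 -.15 .05 -.02;1 .078 -.35 .1 -.043;1 .078 -.5354 .14 -.043;1 .078 -.535 .14 -.043;1 .078 -.53 .2 -.043;1 .0797 -.52 .32 -.043;1 .0797 -.513 .4 -.043;1 .0797 -.513 .445 -.043;1 .0797 -.513 .445 -.043;1 .0797 -.513 .445 -.043"
}}

```text
time_s: 14.1
ee_pos: [532.6, 253.8, 88.9]
tool_rot: [-3.069, -0.005, 0.078]
ft_force: [-0.6, 0.3, -0.4]
finger_gap: 0.003
grasp_force: 0.0
```

```bash
python3 - <<'E'
from h import *
u=np.array([.997,.079]); b=np.array([486.9,250.5])
for x in (12,5): go([*(b+u*x),88],0.079)
E
```

```text
t 14.10 ee [532.6 253.8  88.9] rot [-3.069 -0.005  0.078] gap 0.003 gf 0.0 ft [-0.6  0.3 -0.4]
shift [-0.1128 -0.0008  0.0027] turn -0.0002
t 14.10 ee [532.6 253.8  88.9] rot [-3.069 -0.005  0.078] gap 0.003 gf 0.0 ft [-0.6  0.3 -0.4]
shift [-0.1361 -0.0008  0.0026] turn -0.0002
```

Request:
{"api": "send_rows", "payload": {
  "targets": "1 -.04 0 0 0;1 -.07 0 0 0;1 -.085 0 0 0;1 -.095 0 0 0;1 -.105 0 0 0;1 -.112 0 0 0;1 -.119 0 0 0;1 -.126 0 0 0;1 -.132 0 0 0;1 -.132 0 0 0"
}}

```text
time_s: 15.35
ee_pos: [493.1, 251.1, 88.9]
tool_rot: [-3.069, -0.005, 0.079]
ft_force: [1.6, 0.1, 5.7]
finger_gap: -0.002
grasp_force: 2.5
```

```bash
python3 - <<'E'
from h import *
state(); c=env.capture('scene'); save('top','t3')
pp(['watch','dial','twelve'],'scene')
R,t=np.array(c['R']),np.array(c['t']); q=R@[490,250,75]+t; u,v=int(q[0]/q[2]*c['fx']+c['cx']),int(q[1]/q[2]*c['fy']+c['cy']); print(u,v)
r=c['pixels'][v-30:v+30,u-40:u+40]; cv2.imwrite('pics/s3.png',cv2.resize(cv2.cvtColor(r,cv2.COLOR_RGB2BGR),(800,600),interpolation=cv2.INTER_CUBIC))
E
```

```text
t 15.35 ee [493.1 251.1  88.9] rot [-3.069 -0.005  0.079] gap -0.002 gf 2.5 ft [1.6 0.1 5.7]
scene watch [([481, 248, 72], 0.55), ([375, 193, 37], 0.39)]
scene dial [([489, 252, 75], 0.44), ([381, 192, 38], 0.36)]
scene twelve [([386, 189, 55], 0.61), ([482, 247, 88], 0.44)]
315 252
```

View pics/s3.png

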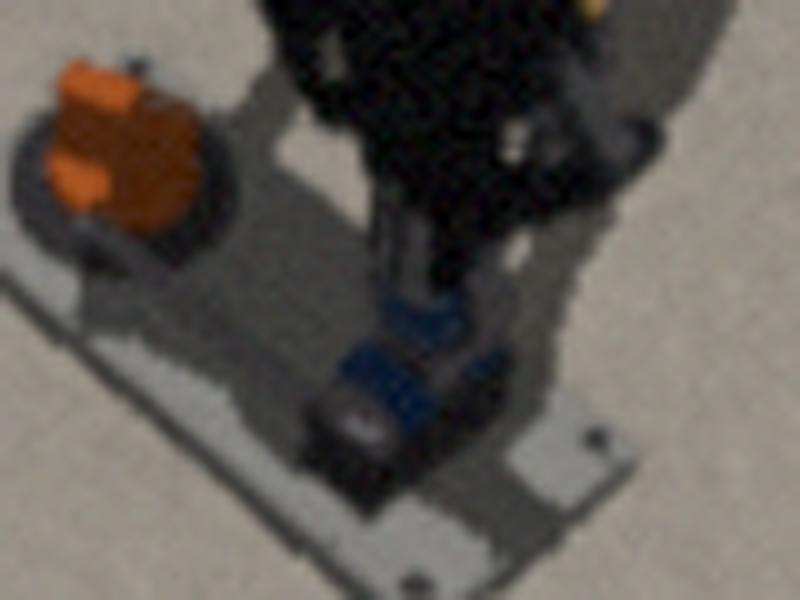

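Request:
{"api": "send_rows", "payload": {
  "targets": "1 .02 0 0 0;1 .06 0 0 0;1 .15 0 0 0;1 .2 0 0 0;1 .3 0 0 0;-1 .3 0 -.1 0;-1 .3 0 -.2 0;-1 .3 0 -.3 0;-1 .3 0 -.4 0;-1 .3 0 -.4 0"
}}

```text
time_s: 16.85
ee_pos: [584.3, 249.8, 210.7]
tool_rot: [-3.068, -0.008, 0.079]
ft_force: [0.9, 1.2, -0.6]
finger_gap: 0.997
grasp_force: 0.0
```

```bash
python3 - <<'E'
from h import *
state()
A=[]
for cam in ('scene','wrist'):
    c=save(cam,cam+'4'); pp(['watch','dial','twelve'],cam); W=cloud(c) if cam=='scene' else wcloud(c)
    near=(abs(W[...,0]-487)<40)&(abs(W[...,1]-250)<28)&(W[...,2]>60)&(W[...,2]<110)
    P=W[near]; print(len(P))
    for lo in range(60,104,5):
        Q=P[(P[:,2]>=lo)&(P[:,2]<lo+5)]
        if len(Q)>3: print(lo,len(Q),np.percentile(Q[:,0],[5,50,95]).round(1),np.percentile(Q[:,1],[2,98]).round(1))
    v,u=np.where(near); v0,u0=int(v.mean()),int(u.mean()); r=c['pixels'][max(0,v0-30):v0+30,max(0,u0-40):u0+40]
    A.append(cv2.resize(cv2.cvtColor(r,cv2.COLOR_RGB2BGR),(400,300),interpolation=cv2.INTER_CUBIC))
cv2.imwrite('pics/c4.png',np.hstack(A))
E
```

```text
t 16.85 ee [584.3 249.8 210.7] rot [-3.068 -0.008  0.079] gap 0.997 gf 0.0 ft [ 0.9  1.2 -0.6]
scene watch [([483, 246, 74], 0.77), ([376, 194, 33], 0.67)]
scene dial [([382, 195, 39], 0.65), ([640, -226, 195], 0.61)]
scene twelve [([385, 189, 59], 0.72), ([483, 245, 90], 0.6)]
191
60 18 [484.6 489.1 492.1] [229.  268.2]
65 18 [477.3 488.7 491.9] [233.9 270. ]
70 22 [482.2 488.5 489.7] [234.6 268.5]
75 27 [477.5 486.4 488.8] [231. 270.]
80 28 [472.2 485.  487.5] [231.8 269.7]
85 30 [475.  482.7 485.8] [234.5 266.9]
90 28 [470.4 478.5 484.8] [238.4 262.6]
95 17 [469.  475.9 481.2] [236.2 262.3]
wrist watch [([480, 246, 67], 0.83)]
wrist dial [([387, 186, 34], 0.91), ([491, 248, 76], 0.6)]
wrist twelve [([487, 246, 90], 0.74), ([380, 187, 56], 0.6)]
1089
60 94 [488.9 492.8 494.3] [231.3 267.9]
65 119 [488.1 491.7 493.3] [229.5 268.1]
70 127 [486.6 490.3 491.9] [229.5 268.6]
75 135 [485.4 488.9 490.8] [228.7 268.3]
80 195 [476.4 487.3 489.8] [229.1 267.7]
85 186 [473.3 484.9 487.8] [233.9 263. ]
90 152 [475.2 481.6 484.7] [235.2 260.3]
95 81 [472.5 478.  483.7] [235.3 260.7]
```

View pics/c4.png

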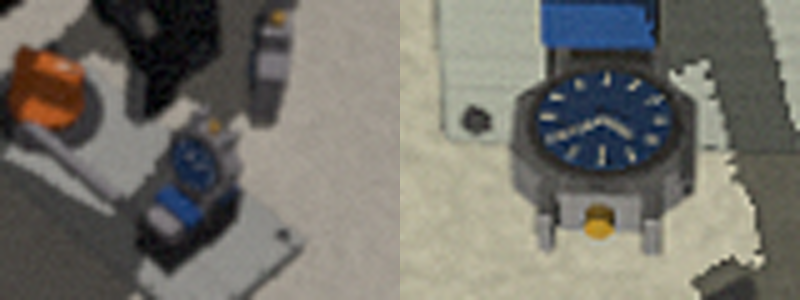

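```bash
python3 - <<'E'
from h import *
c=env.capture('wrist'); W=wcloud(c); hsv=cv2.cvtColor(c['pixels'],cv2.COLOR_RGB2HSV)
near=(abs(W[...,0]-487)<22)&(abs(W[...,1]-249)<16)&(W[...,2]>60)&(W[...,2]<90)&(hsv[...,0]>95)&(hsv[...,0]<130)&(hsv[...,1]>90)
P=W[near]; C=P.mean(0); n=np.linalg.svd(P-C)[2][2]; n*=np.sign(n[0]); print(len(P),C.round(1),n.round(3),'tilt',np.degrees(np.arcsin(n[2])),'yaw',np.arctan2(n[1],n[0]))
print(np.percentile(P,[1,99],axis=0).round(1)); o=C-8*n; print('origin',o.round(1))
# TCP: grasp pt 19 behind TCP along tool z
z=Ro.from_euler('xyz',env.observe()['tool_rot']).as_matrix()[:,2]; T=o+19*z; print('TCP',T.round(1)); go(T-110*z,0.079); go(T,.079)
E
```

```text
302 [490.5 248.8  73.6] [0.972 0.076 0.22 ] tilt 12.725291379123107 yaw 0.07813873075552524
[[486.8 235.6  61.1]
 [494.1 262.3  87.1]]
origin [482.7 248.2  71.8]
TCP [482.6 249.5  52.9]
t 17.30 ee [581.7 249.2 206.6] rot [-3.07e+00 -1.00e-03  7.90e-02] gap 1.001 gf 0.0 ft [-1.1 -0.2  0.1]
shift [-0.3298  0.0095  0.1462] turn 0.0001
t 17.30 ee [581.7 249.2 206.6] rot [-3.07e+00 -1.00e-03  7.90e-02] gap 1.001 gf 0.0 ft [-1.1 -0.2  0.1]
shift [-0.3298  0.0095  0.5128] turn 0.0001
```

```bash
python3 - <<'E'
from h import *
u=np.array([.997,.079]); b=np.array([486.9,249.5])
for x in (45,10,1): go([*(b+u*x),88.5],0.079)
E
```

```text
t 17.30 ee [581.7 249.2 206.6] rot [-3.07e+00 -1.00e-03  7.90e-02] gap 1.001 gf 0.0 ft [-1.1 -0.2  0.1]
shift [-0.1655  0.0022  0.3944] turn 0.0001
t 17.30 ee [581.7 249.2 206.6] rot [-3.07e+00 -1.00e-03  7.90e-02] gap 1.001 gf 0.0 ft [-1.1 -0.2  0.1]
shift [-0.2822  0.0022  0.3943] turn 0.0001
t 17.30 ee [581.7 249.2 206.6] rot [-3.07e+00 -1.00e-03  7.90e-02] gap 1.001 gf 0.0 ft [-1.1 -0.2  0.1]
shift [-0.3122  0.0022  0.3943] turn 0.0001
```

Request:
{"api": "send_rows", "payload": {
  "targets": "1 -.1 0 .1 0;1 -.165 .002 .3 0;1 -.165 .002 .394 0;1 -.165 .002 .394 0;1 -.24 .002 .394 0;1 -.27 .002 .394 0;1 -.285 .002 .394 0;1 -.293 .002 .394 0;1 -.3 .002 .394 0;1 -.3 .002 .394 0"
}}

```text
time_s: 18.55
ee_pos: [492.8, 250.2, 89.9]
tool_rot: [-3.069, -0.004, 0.079]
ft_force: [0.1, 1.0, 1.7]
finger_gap: 0.004
grasp_force: 0.6
```

Request:
{"api": "send_rows", "payload": {
  "targets": "1 -.004 0 0 0;1 -.008 0 0 0;1 -.012 0 0 0;1 -.012 0 0 0;1 0 0 0 0;1 .1 0 0 0;-1 .3 0 0 0;-1 .3 0 -.2 0;-1 .3 0 -.4 0;-1 .3 0 -.4 0"
}}

```text
time_s: 19.8
ee_pos: [586.9, 249.8, 216.2]
tool_rot: [-3.067, -0.014, 0.079]
ft_force: [0.4, -0.9, -0.0]
finger_gap: 0.844
grasp_force: 0.0
```

```bash
cat > fit.py <<'E'
from h import *
c=env.capture('wrist'); W=wcloud(c); hsv=cv2.cvtColor(c['pixels'],cv2.COLOR_RGB2HSV)
near=(abs(W[...,0]-487)<22)&(abs(W[...,1]-249)<16)&(W[...,2]>60)&(W[...,2]<90)&(hsv[...,0]>95)&(hsv[...,0]<130)&(hsv[...,1]>90)
P=W[near]; C=P.mean(0); n=np.linalg.svd(P-C)[2][2]; n*=np.sign(n[0]); print(len(P),C.round(1),n.round(3),'tilt',np.degrees(np.arcsin(n[2])),'yaw',np.arctan2(n[1],n[0]))
print(np.percentile(P,[1,99],axis=0).round(1)); o=C-8*n; print('origin',o.round(1))
z=Ro.from_euler('xyz',env.observe()['tool_rot']).as_matrix()[:,2]; T=o+19*z; print('TCP',T.round(1)); go(T-110*z,0.079); go(T,.079)
E
python3 fit.py
```

```text
387 [483.4 248.4  74.4] [0.835 0.066 0.547] tilt 33.12732800439295 yaw 0.0792506982403999
[[475.7 234.8  63.1]
 [490.8 262.4  86. ]]
origin [476.8 247.9  70.1]
TCP [476.8 249.3  51.1]
t 19.85 ee [584.8 249.2 213. ] rot [-3.068 -0.009  0.079] gap 0.925 gf 0.0 ft [-0.4  0.4 -0.9]
shift [-0.3638  0.0107  0.1702] turn -0.0
t 19.85 ee [584.8 249.2 213. ] rot [-3.068 -0.009  0.079] gap 0.925 gf 0.0 ft [-0.4  0.4 -0.9]
shift [-0.3638  0.0107  0.5369] turn -0.0
```

Request:
{"api": "send_rows", "payload": {
  "targets": "-1 -.2 0 0 0;-1 -.364 .011 0 0;-1 -.364 .011 .05 0;-1 -.364 .011 .17 0;-1 -.364 .011 .3 0;-1 -.364 .011 .4 0;-1 -.364 .011 .48 0;-1 -.364 .011 .535 0;-1 -.364 .011 .535 0;-1 -.364 .011 .535 0"
}}

```text
time_s: 21.1
ee_pos: [474.0, 248.4, 49.4]
tool_rot: [-3.069, -0.004, 0.079]
ft_force: [0.6, -0.0, 0.8]
finger_gap: 1.002
grasp_force: 0.0
```

Request:
{"api": "send_rows", "payload": {
  "targets": "1 0 0 0 0;1 0 0 0 0;1 0 0 0 0;1 0 0 0 0;1 0 0 0 0;1 0 0 0 0;1 0 0 0 0;1 0 0 0 0;1 0 0 0 0;1 0 0 0 0"
}}

```text
time_s: 22.35
ee_pos: [473.8, 248.4, 49.4]
tool_rot: [-3.069, -0.004, 0.079]
ft_force: [0.7, -0.3, 4.8]
finger_gap: 0.457
grasp_force: 60.3
```

```bash
python3 - <<'E'
from h import *
state(); c=save('wrist','w5'); W=wcloud(c); hsv=cv2.cvtColor(c['pixels'],cv2.COLOR_RGB2HSV)
near=(abs(W[...,0]-487)<25)&(abs(W[...,1]-249)<16)&(W[...,2]>55)&(W[...,2]<95)&(hsv[...,0]>95)&(hsv[...,0]<130)&(hsv[...,1]>90)
P=W[near]; print(len(P))
if len(P)>20:
    C=P.mean(0); n=np.linalg.svd(P-C)[2][2]; n*=np.sign(n[0]); print(C.round(1),'tilt',np.degrees(np.arcsin(n[2])))
E
```

```text
t 22.35 ee [473.8 248.4  49.4] rot [-3.069 -0.004  0.079] gap 0.457 gf 60.3 ft [ 0.7 -0.3  4.8]
2389
[483.2 248.7  74.2] tilt 34.10666928657638
```

View pics/w5.png

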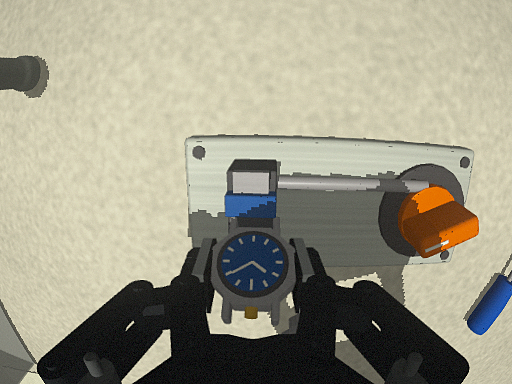

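Request:
{"api": "send_rows", "payload": {
  "targets": "1 .003 0 -.001 0;1 .006 0 -.002 0;1 .009 0 -.003 0;1 .012 0 -.004 0;1 .015 0 -.005 0;1 .018 0 -.006 0;1 .021 0 -.007 0;1 .021 0 -.007 0;1 .021 0 -.007 0;1 .021 0 -.007 0"
}}

```text
time_s: 23.65
ee_pos: [476.0, 248.2, 49.5]
tool_rot: [-3.07, 0.004, 0.079]
ft_force: [-5.3, 1.6, 4.8]
finger_gap: 0.454
grasp_force: 60.1
```

```bash
cat > tilt.py <<'E'
from h import *
o=state(); c=env.capture('wrist'); W=wcloud(c); hsv=cv2.cvtColor(c['pixels'],cv2.COLOR_RGB2HSV)
g=o['ee_pos']-19*Ro.from_euler('xyz',o['tool_rot']).as_matrix()[:,2]
near=(np.linalg.norm(W-g,axis=-1)<26)&(hsv[...,0]>95)&(hsv[...,0]<130)&(hsv[...,1]>90)
u=cv2.connectedComponentsWithStats(near.astype(np.uint8)); k=1+np.argmax(u[2][1:,4]); P=W[u[1]==k]
C=P.mean(0); n=np.linalg.svd(P-C,full_matrices=False)[2][2]; n*=np.sign(n[0]); print(len(P),'dial',C.round(1),n.round(3),'tilt',np.degrees(np.arcsin(n[2])).round(1),'yaw',np.arctan2(n[1],n[0]).round(3))
E
python3 tilt.py
```

```text
t 23.65 ee [476.  248.2  49.5] rot [-3.07   0.004  0.079] gap 0.454 gf 60.1 ft [-5.3  1.6  4.8]
2355 dial [485.7 248.6  74. ] [0.837 0.068 0.543] tilt 32.9 yaw 0.081
```

Request:
{"api": "send_rows", "payload": {
  "targets": "1 .004 0 -.001 0;1 .008 0 -.002 0;1 .012 0 -.003 0;1 .016 0 -.004 0;1 .02 0 -.005 0;1 .024 0 -.005 0;1 .028 0 -.005 0;1 .028 0 -.005 0;1 .028 0 -.005 0;1 .028 0 -.005 0"
}}

```text
time_s: 24.95
ee_pos: [480.5, 247.8, 49.5]
tool_rot: [-3.072, 0.012, 0.08]
ft_force: [-12.1, 0.5, 5.7]
finger_gap: 0.458
grasp_force: 60.3
```

```bash
python3 tilt.py
```

```text
t 24.95 ee [480.5 247.8  49.5] rot [-3.072  0.012  0.08 ] gap 0.458 gf 60.3 ft [-12.1   0.5   5.7]
2361 dial [490.3 248.3  74. ] [0.849 0.072 0.523] tilt 31.5 yaw 0.084
```

Request:
{"api": "send_rows", "payload": {
  "targets": "1 .004 0 -.001 0;1 .008 0 -.002 0;1 .012 0 -.003 0;1 .016 0 -.004 0;1 .02 0 -.005 0;1 .024 0 -.005 0;1 .028 0 -.005 0;1 .028 0 -.005 0;1 .028 0 -.005 0;1 .028 0 -.005 0"
}}

```text
time_s: 26.25
ee_pos: [483.0, 247.8, 49.7]
tool_rot: [-3.073, 0.024, 0.081]
ft_force: [-25.5, 0.4, 14.1]
finger_gap: 0.456
grasp_force: 60.9
```

```bash
python3 tilt.py
```

```text
t 26.25 ee [483.  247.8  49.7] rot [-3.073  0.024  0.081] gap 0.456 gf 60.9 ft [-25.5   0.4  14.1]
2330 dial [493.1 248.3  73.9] [0.862 0.074 0.501] tilt 30.1 yaw 0.086
```

Request:
{"api": "send_rows", "payload": {
  "targets": "1 .005 0 -.001 0;1 .01 0 -.002 0;1 .015 0 -.003 0;1 .02 0 -.004 0;1 .025 0 -.005 0;1 .03 0 -.005 0;1 .035 0 -.005 0;1 .035 0 -.005 0;1 .035 0 -.005 0;1 .035 0 -.005 0"
}}

```text
time_s: 27.55
ee_pos: [492.9, 246.5, 50.3]
tool_rot: [-3.076, 0.026, 0.082]
ft_force: [-25.1, -5.6, 10.4]
finger_gap: 0.453
grasp_force: 60.4
```

```bash
python3 tilt.py
```

```text
t 27.55 ee [492.9 246.5  50.3] rot [-3.076  0.026  0.082] gap 0.453 gf 60.4 ft [-25.1  -5.6  10.4]
1926 dial [500.  247.2  73.8] [0.948 0.132 0.29 ] tilt 16.9 yaw 0.139
```

Request:
{"api": "send_rows", "payload": {
  "targets": "1 -.015 0 0 0;1 -.03 0 0 0;1 -.045 0 0 0;1 -.045 0 -.03 0;1 -.045 0 -.1 0;1 -.045 0 -.2 0;1 -.045 0 -.3 0;1 -.045 0 -.4 0;1 -.045 0 -.45 0;1 -.045 0 -.45 0"
}}

```text
time_s: 28.85
ee_pos: [494.7, 239.9, 191.3]
tool_rot: [-3.069, -0.006, 0.079]
ft_force: [-0.3, -0.6, -0.5]
finger_gap: 0.454
grasp_force: 61.3
```

```bash
python3 tilt.py; python3 - <<'E'
from h import *
c=env.capture('top');pp(['lens'],'top'); c=env.capture('scene');pp(['lens','twelve','dial'],'scene')
E
```

```text
t 28.85 ee [494.7 239.9 191.3] rot [-3.069 -0.006  0.079] gap 0.454 gf 61.3 ft [-0.3 -0.6 -0.5]
1994 dial [501.  240.3 215.4] [0.924 0.122 0.363] tilt 21.3 yaw 0.131
top lens [([636, -229, 194], 0.76)]
scene lens [([636, -225, 192], 0.63), ([428, 6, -2], 0.63)]
scene twelve [([383, 193, 58], 0.7), ([490, 237, 226], 0.48)]
scene dial [([500, 242, 214], 0.76), ([383, 192, 39], 0.62)]
```

```bash
cat > plan.py <<'E'
from h import *
import sys
dial=np.array(eval(sys.argv[1])); nyaw=float(sys.argv[2]); back=float(sys.argv[3])
F=np.array([572.1,-214,173]); o=state(); d=-.168-nyaw; Rz=Ro.from_euler('z',d)
T=F-Rz.apply(dial-o['ee_pos'])-back*np.array([.98,-.17,0]); print('target',T.round(1)); go(T,o['tool_rot'][2]+d); print(np.round(o['joints'],2))
E
python3 plan.py '[501,240.3,215.4]' .131 60
```

```text
t 29.20 ee [493.  239.4 188.9] rot [-3.07e+00 -1.00e-03  7.90e-02] gap 0.456 gf 61.3 ft [ 1.2  0.6 -0.3]
target [ 505.4 -202.3  146.5]
t 29.20 ee [493.  239.4 188.9] rot [-3.07e+00 -1.00e-03  7.90e-02] gap 0.456 gf 61.3 ft [ 1.2  0.6 -0.3]
shift [-0.0756  1.4773  0.036 ] turn 0.0952
[0.36 0.04 1.94 0.08 1.14 1.82]
```

Request:
{"api": "send_rows", "payload": {
  "targets": "1 0 .05 0 0;1 0 .15 0 0;1 -.01 .28 0 0;1 -.02 .4 .01 0;1 -.03 .52 .01 0;1 -.04 .64 .02 0;1 -.04 .74 .02 0;1 -.04 .84 .02 0;1 -.04 .94 .02 0;1 -.04 .98 .02 0"
}}

```text
time_s: 30.45
ee_pos: [504.6, -55.1, 162.7]
tool_rot: [-3.07, -0.002, 0.077]
ft_force: [-0.3, 0.1, -1.5]
finger_gap: 0.457
grasp_force: 61.3
```

Request:
{"api": "send_rows", "payload": {
  "targets": "1 0 .08 0 0;1 0 .18 0 0;1 -.01 .28 0 .02;1 -.02 .38 .01 .04;1 -.03 .45 .015 .06;1 -.036 .49 .016 .08;1 -.036 .497 .016 .095;1 -.036 .497 .016 .095;1 -.036 .497 .016 .095;1 -.036 .497 .016 .095"
}}

```text
time_s: 31.7
ee_pos: [506.0, -201.6, 147.5]
tool_rot: [-3.072, 0.018, -0.218]
ft_force: [-0.5, 0.1, -0.4]
finger_gap: 0.46
grasp_force: 61.3
```

```bash
python3 tilt.py; python3 - <<'E'
from h import *
c=save('wrist','w6'); pp(['lens','focus','dial','twelve','camera_head'],'wrist')
W=wcloud(c); m=(W[...,2]>190)&(W[...,2]<262)&(W[...,0]<735)&(W[...,0]>625)&(abs(W[...,1]+230)<40)
from scipy.optimize import least_squares
P=W[m]; print(len(P))
def f(q):
    y,h,yaw=q; a=np.array([np.cos(yaw)*np.cos(.349),np.sin(yaw)*np.cos(.349),np.sin(.349)])
    return np.linalg.norm(np.cross(P-[640,y,h],a),axis=1)-21
if len(P)>50:
    r=least_squares(f,[-224,198,-.17],loss='soft_l1',f_scale=2); y,h,yaw=r.x; a=np.array([np.cos(yaw)*np.cos(.349),np.sin(yaw)*np.cos(.349),np.sin(.349)])
    s=(P-[640,y,h])@a; print(r.x.round(3),np.abs(r.fun).mean(),np.percentile(s,[0,.5,1,2,5,95,100]).round(1))
E
```

```text
t 31.70 ee [ 506.  -201.6  147.5] rot [-3.072  0.018 -0.218] gap 0.460 gf 61.3 ft [-0.5  0.1 -0.4]
1992 dial [ 512.4 -203.1  171.4] [ 0.926 -0.16   0.342] tilt 20.0 yaw -0.171
wrist lens []
wrist focus []
wrist dial [([383, 186, 35], 0.93), ([511, -204, 173], 0.81)]
wrist twelve [([510, -207, 186], 0.83), ([383, 185, 58], 0.74)]
wrist camera_head []
0
```

View pics/w6.png

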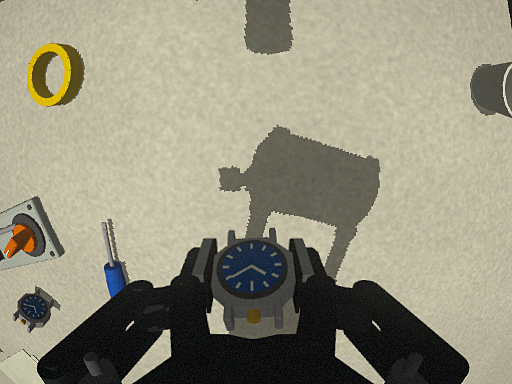

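```bash
python3 - <<'E'
from h import *
c=env.capture('wrist'); W=wcloud(c); print('cam',np.round(-np.array(c['R']).T@c['t']),'axis',np.round(np.array(c['R'])[2],3), 'upimg',np.round(-np.array(c['R'])[1],3))
for v,u in((25,268),(5,268),(45,262),(60,262),(75,490),(200,262),(150,320)): print(v,u,W[v,u].round(0),c['range_z'][v,u],c['pixels'][v,u])
for p in([637,-225,197],[660,-230,225]):
    q=np.array(c['R'])@p+c['t']; th=np.arctan2(np.hypot(q[0],q[1]),q[2]); print(c['cx']+c['fx']*th*q[0]/np.hypot(*q[:2]),c['cy']+c['fx']*th*q[1]/np.hypot(*q[:2]))
E
```

```text
cam [ 587. -229.  287.] axis [-0.314  0.137 -0.939] upimg [ 0.924 -0.181 -0.336]
25 268 [ 651. -237.   -1.] 249.13559 [95 93 87]
5 268 [ 671. -242.   -0.] 241.75758 [98 92 83]
45 262 [ 633. -227.   -1.] 256.20834 [98 96 83]
60 262 [ 618. -224.   -1.] 261.0686 [188 182 160]
75 490 [ 577. -450.   33.] 212.04897 [73 72 64]
200 262 [ 480. -194.   -2.] 309.4736 [102  98  88]
150 320 [ 521. -262.   -1.] 286.70605 [102  99  83]
226.48630061527285 -53.52331674605449
212.41009303431457 -160.2606481493768
```

```bash
python3 plan.py '[512.4,-203.1,171.4]' -.168 0
```

```text
t 32.10 ee [ 506.  -201.9  147.4] rot [-3.072  0.018 -0.218] gap 0.456 gf 61.3 ft [ 0.4 -0.4 -1.1]
target [ 565.7 -212.8  149. ]
t 32.10 ee [ 506.  -201.9  147.4] rot [-3.072  0.018 -0.218] gap 0.456 gf 61.3 ft [ 0.4 -0.4 -1.1]
shift [ 0.202  -0.0082 -0.0085] turn -0.0
[-0.47  0.11  1.95  0.07  1.12  1.29]
```

Request:
{"api": "send_rows", "payload": {
  "targets": "1 .03 0 0 0;1 .06 -.002 -.002 0;1 .09 -.004 -.004 0;1 .12 -.006 -.006 0;1 .15 -.008 -.008 0;1 .175 -.008 -.008 0;1 .195 -.008 -.008 0;1 .202 -.008 -.008 0;1 .202 -.008 -.008 0;1 .202 -.008 -.008 0"
}}

```text
time_s: 33.35
ee_pos: [565.4, -212.9, 148.8]
tool_rot: [-3.072, 0.019, -0.219]
ft_force: [-0.5, -0.0, -1.0]
finger_gap: 0.456
grasp_force: 61.3
```

```bash
python3 tilt.py; python3 - <<'E'
from h import *
from scipy.optimize import least_squares
for cam in('scene','top'):
    c=save(cam,cam+'7'); pp(['lens','dial','focus','twelve'],cam); W=cloud(c)
    m=(W[...,2]>190)&(W[...,2]<262)&(W[...,0]<725)&(W[...,0]>632)&(abs(W[...,1]+228)<33); P=W[m]
    def f(q):
        y,h,yaw=q; a=np.array([np.cos(yaw)*np.cos(.349),np.sin(yaw)*np.cos(.349),np.sin(.349)])
        return np.linalg.norm(np.cross(P-[640,y,h],a),axis=1)-21
    print(len(P),least_squares(f,[-224,198,-.17],loss='soft_l1',f_scale=2).x.round(3))
s=cv2.imread('pics/scene7.png')[100:220,90:250]; cv2.imwrite('pics/s7.png',cv2.resize(s,(800,600),interpolation=cv2.INTER_CUBIC))
E
```

```text
t 33.35 ee [ 565.4 -212.9  148.8] rot [-3.072  0.019 -0.219] gap 0.456 gf 61.3 ft [-0.5 -0.  -1. ]
1974 dial [ 571.8 -214.3  172.7] [ 0.927 -0.154  0.342] tilt 20.0 yaw -0.165
scene lens []
scene dial [([382, 190, 39], 0.66), ([580, 443, 0], 0.55)]
scene focus []
scene twelve [([384, 190, 55], 0.5)]
440 [-2.22464e+02  1.97487e+02 -1.74000e-01]
top lens [([637, -227, 197], 0.61)]
top dial [([386, 186, 37], 0.48)]
top focus []
top twelve [([386, 188, 61], 0.39)]
295 [-2.25909e+02  1.97985e+02 -1.67000e-01]
```

View pics/s7.png

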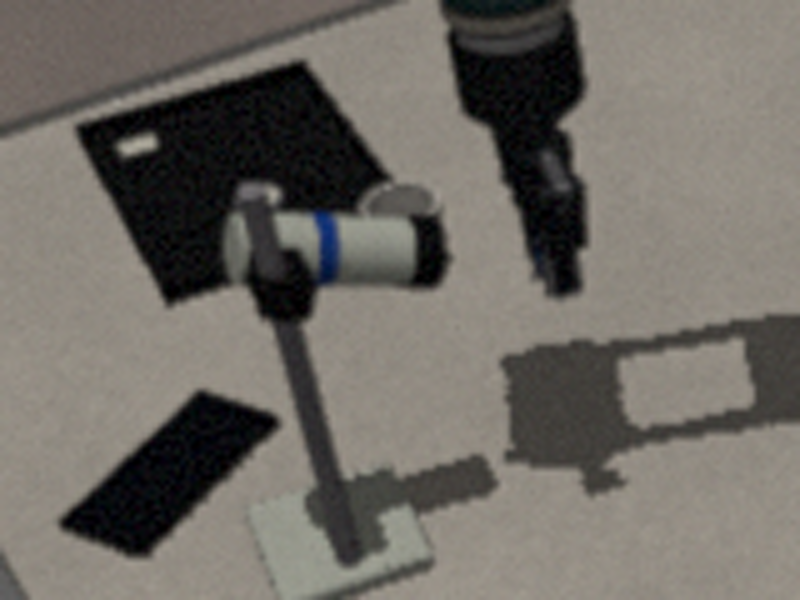

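```bash
python3 - <<'E'
from h import *
o=state(); c=env.capture('wrist'); W=wcloud(c); hsv=cv2.cvtColor(c['pixels'],cv2.COLOR_RGB2HSV)
D=np.array([571.8,-214.3,172.7]); near=np.linalg.norm(W-D,axis=-1)<35
m=near&(hsv[...,0]>15)&(hsv[...,0]<30)&(hsv[...,1]>130); K=W[m].mean(0); print(m.sum(),K.round(1))
yw=-.168; cam=Ro.from_euler('zy',[yw,0]); X=np.array([np.cos(yw)*.94,np.sin(yw)*.94,.342]); Y=np.array([-np.sin(yw),np.cos(yw),0]); Z=np.cross(X,Y)
d=K-D; print('crown rel dial in camera axes',(d@X).round(1),(d@Y).round(1),(d@Z).round(1))
E
```

```text
t 33.90 ee [ 565.7 -212.9  148.9] rot [-3.072  0.018 -0.218] gap 0.452 gf 61.3 ft [ 0.3  0.  -1. ]
171 [ 558.3 -213.7  191.2]
crown rel dial in camera axes -6.3 -1.7 22.0
```

```bash
python3 -c "
from bench import env
print(env.job_done())"
```

```text
the job is handed in; nothing more can be done
None
```

I clicked the knob past its detent (about 1.2 rad), lifted the watch out, and handed in the job at about 34 s with the watch still held at the focus point. I measured the dial centre about 1 mm from my estimate of that point, with tilt and facing matching the camera to under 0.01 rad and 12 o'clock within about 0.08 rad of up; the judge's verdict was not shown.

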